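# Stand the samples in their colour-coded holders

### The arm

A 6-joint arm with a two-finger parallel gripper is mounted at the origin on a cart in front of the work surface, level with it; the furniture and walls round the work are solid. World frame = base frame: x ahead of the robot, y to its left, z up, the work surface at z = 0. Lengths are in m, angles in rad, forces in N, time in s.
With the tool pointing down it reaches from about 0.375 to 0.75 m from the base axis. Payload 9 kg.
Tool frame: the origin (TCP) lies at the very end of the fingers, on their centre line; the grasp point (between the pads) lies 19 mm behind it; x points along the fingers, y is the direction in which the jaws open and shut, and the axes are right-handed (so a half turn about x gives the same grasp; the last joint's range is limited). The gripper opens to 85 mm and grips with 20 to 120 N. Pads are 22 mm wide; open, the fingers measure 114 mm over their backs; the gripper's body (76 mm by 85 mm) begins 54 mm behind the grasp point. The pads swing forward as they close: fully open they stand 13 mm farther back than shut.
Start: joints at [1.043, 0.104, 0.097, 1.564, 0, 1.353], TCP at [0.183, 0.571, 0.2] pointing down, gripper open.
Joint ranges: [-2.99, 2.99], [-0.84, 1.86], [-1.1, 1.16], [-1.84, 2.11], [-1.51, 1.56], [-3.14, 3.14]. Speed limits (rad/s): [2.22, 2.22, 2.57, 3.14, 3.14, 3.14].

### API

Orientations are given as a unit quaternion [x, y, z, w].
In Python, from workcell import env gives the robot as it stands. The module is installed in compiled form; this text tells all that it offers.
- The arm moves only by the tool arm_command, never from a script. Its argument "series" is a list of rows, each an object with "xyz": the shift along the tool's x, y, z in units of 25 mm (1.0 is 25 mm), a list of three; "twist": the turn about the tool's x in units of 6 degrees (1.0 is 6 degrees). In form: [{"xyz": [tx, ty, tz], "twist": twist}, ...]. A call has 1 to 8 rows; each row shifts and turns the commanded pose from where the row before left it, along the tool's axes as they then stand; what a row does not reach is not made up. A row lasts 1/12 s, in which the tool goes at most 41.7 mm and 7.16 degrees, less where a joint would pass 70% of its speed; a pose out of reach is approached as far as the arm can. A call is refused whole if a number of a shift passes 1 or a number of a turn 1, either way. A call with a gripper value outside its range is refused whole. "grip" is the opening, from 0 (shut) to 1 (fully open), set as the call begins (left out, the last holds). The fingers move at their own pace and stop on an object; "force" is the grip in N (left out, the last holds). Time passes only in rows, so rows that do not move let the fingers close. It gives the time, the measured TCP pose, the force and the opening at its end, in the units of the state.
- env.observe(): the state, without advancing time (a new reading comes with each control period).
- env.camera(name): name is "side" or "top"; returns a dict with "pixels" (420x560x3 uint8, blue, green, red), "depth" (420x560 float32, m along the optical axis (not along the pixel's ray), 0 where there is no reading), "camera_matrix" (3x3 intrinsics, pixels), "k1" (the pictures are not rectified: a ray, as slopes to the right and down, at radius r is drawn at 1 + k1 r^2 times it, then the intrinsics apply), "cam_to_world" (4x4, takes a point from camera to world coordinates). Camera axes: x right, y up, looking along -z (the intrinsics and any distortion apply to the point x, -y, -z); pixel columns grow to the right and rows downward; lengths in m; the calibration is good to about 2 mm. A picture is of the moment at which its call begins.
- env.finish_job(): hands the job in, once; it reports no verdict.
The state is a dict: "time_s": time; "joint_positions": joint angles; "joint_vel": joint speeds; "effort": joint torques, N m; "position": TCP position; "orientation": TCP orientation; "contact_force": force on the tool from outside, world axes, zero at the start; "torque": the same for the moment, N m; "grip_width": finger opening in m.
Only numpy, scipy, OpenCV 4.12 (cv2) and the standard library are available. Lean on these libraries where they do the work, as an engineer would, in place of code of your own. Each camera call takes 0.05 s, during which the arm holds its last target. There are 200 camera calls.

### The job

Stand each of the three vials with coloured caps (red, black, blue) and the wide blue-lidded sample pot upright in the holder of its own colour, flat on the holder's floor; of the two blue holders the small one is for the vial and the large one for the pot. Leave the white-lidded pot and the brass-coloured weight standing where they are, and let go of everything at the end.

Things in the scene. Friction and masses are not known exactly. Their poses are not given: they have to be found in the camera images.
- red_vial_center (a point): Upright glass screw vial with a red cap, one of a kind here: 27 mm diameter body, straight-sided up to about 45 mm, cap 23 mm diameter, 58 mm tall in all, about 30 g. The point is on its axis half-way up, 29 mm above its underside; z up. Starts standing on the bench top (z = 0).
- black_vial_center (a point): Upright glass screw vial with a black cap, one of a kind here: 27 mm diameter body, straight-sided up to about 45 mm, cap 23 mm diameter, 58 mm tall in all, about 30 g. The point is on its axis half-way up, 29 mm above its underside; z up. Starts standing on the bench top (z = 0).
- blue_vial_center (a point): Upright glass screw vial with a blue cap, one of a kind here: 27 mm diameter body, straight-sided up to about 45 mm, cap 23 mm diameter, 58 mm tall in all, about 30 g. The point is on its axis half-way up, 29 mm above its underside; z up. Starts standing on the bench top (z = 0).
- blue_pot_center (a point): Upright white plastic sample pot with a blue screw lid, much wider than the vials: lid 47 mm diameter and 12 mm high (vertical sides), body narrowing slightly below it from 44 mm, 66 mm tall in all, about 50 g. The point is on its axis half-way up, 33 mm above its underside; z up. Starts standing on the bench top (z = 0).
- white_pot_center (a point): Bystander: white plastic sample pot with a white lid (47 mm diameter, 66 mm tall, otherwise like the blue-lidded one). The point is on its axis half-way up, 33 mm above its underside. It has no holder and stays where it is.
- weight_center (a point): Bystander: small brass-coloured calibration weight with a knob on top (23 mm diameter, 48 mm tall, 100 g). The point is on its axis half-way up, 24 mm above its underside. It has no holder and stays where it is.
- holder_red: Low round red holder fixed to the bench: an open cup 63 mm in outer diameter and 12 mm high, with a flat pale floor 4 mm above the bench and 47 mm across inside the upright rim (8 mm deep). For the red-capped vial. (Behind the middle of the work, from about x = 0.62 m and between y = -0.3 and 0.1 m, a grey steel stand about 0.4 m tall is in the way of the arm: carry things past it on the robot side.) Origin: centre of its underside at bench height; z up.
- holder_black: Low round black holder fixed to the bench: an open cup 63 mm in outer diameter and 12 mm high, with a flat pale floor 4 mm above the bench and 47 mm across inside the upright rim (8 mm deep). For the black-capped vial. Origin: centre of its underside at bench height; z up.
- holder_blue_small: Low round blue holder fixed to the bench: an open cup 63 mm in outer diameter and 12 mm high, with a flat pale floor 4 mm above the bench and 47 mm across inside the upright rim (8 mm deep). The smaller of two blue holders, for the blue-capped vial. Origin: centre of its underside at bench height; z up.
- holder_blue_large: Low round blue holder fixed to the bench: an open cup 82 mm in outer diameter and 12 mm high, with a flat pale floor 4 mm above the bench and 66 mm across inside the upright rim (8 mm deep). The larger of two blue holders, for the blue-lidded pot. Origin: centre of its underside at bench height; z up.

How it is judged:
By the outcome, as a careful person would: the job done as asked, in the order asked, and still so for the second after the job is handed in, with the robot touching nothing.
It also fails if it takes over 128 s, if anything falls off the work surface, if the arm or the gripper's body presses on something with over 40 N, if the wrist force passes 120 N, or if a joint passes its speed limit or range.

## Working session

There is one attempt and no reset: what is moved stays moved. The work goes in short steps, Python scripts to look and compute and a tool call to move; the robot and the scene stay as the last step left them, time stands still between calls to the robot, and variables do not carry over. Pictures are saved under pics/ and viewed, about 12 in all and at most 16, crops included, and the job is handed in when it is done.

Besides the shell and the picture viewer there is one more tool, called after "Emit:" in YAML: its name, and indented under it one key for each argument. arm_command: Moves the arm, as the interface text tells. Its arguments: {"type":"object","properties":{"series":{"type":"array","items":{"type":"object","properties":{"xyz":{"type":"array","items":{"type":"number"}},"twist":{"type":"number"}}}},"grip":{"type":"number"},"force":{"type":"number"}},"required":["series"]}

```bash
mkdir -p pics; cat > h.py <<'E'
import numpy as np, cv2
from workcell import env
def shot(name,fn):
    c=env.camera(name); cv2.imwrite('pics/'+fn,c['pixels']); np.savez('pics/'+fn[:-4]+'.npz',**c); return c
def ray(c,u,v):
    K=c['camera_matrix'];k=float(c['k1'])
    d=np.array([(u-K[0,2])/K[0,0],(v-K[1,2])/K[1,1]]);s=d.copy()
    for _ in range(20): s=d/(1+k*(s@s))
    M=c['cam_to_world']; return M[:3,3],M[:3,:3]@np.array([s[0],-s[1],-1])
def atz(c,u,v,z):
    o,d=ray(c,u,v); return o+d*(z-o[2])/d[2]
E
python3 - <<'E'
from h import *
for n in('top','side'):
    c=shot(n,n+'0.png'); print(n,c['camera_matrix'],c['k1'],c['cam_to_world'])
s=env.observe();print(s)
E
```

```text
top [[397.93176238   0.         273.51561587]
 [  0.         397.93176238 208.33057581]
 [  0.           0.           1.        ]] -0.09825722181795614 [[ 0.0066445   0.98944418 -0.1447621   0.34010676]
 [-0.99981183  0.00921185  0.01707187  0.01666003]
 [ 0.01822519  0.14462143  0.9893192   1.15440376]
 [ 0.          0.          0.          1.        ]]
side [[446.81580286   0.         279.68995609]
 [  0.         446.81580286 208.1918208 ]
 [  0.           0.           1.        ]] -0.044003646549451415 [[ 0.84003758  0.24739692 -0.48283707 -0.0759653 ]
 [-0.54248767  0.37215436 -0.7531323  -0.89874126]
 [-0.00663269  0.89459259  0.44683342  0.61296234]
 [ 0.          0.          0.          1.        ]]
{'time_s': 0.1, 'joint_positions': array([ 1.04329519e+00,  1.04644439e-01,  9.65552678e-02,  1.56389969e+00,
       -1.67787796e-05,  1.35311483e+00]), 'joint_vel': array([ 1.42471087e-04, -6.90568375e-04,  3.60113799e-03, -6.44445897e-04,
        2.30278269e-05,  3.90199752e-04]), 'effort': array([ 6.30000126e-03, -5.58208859e+01,  5.04717922e+01,  1.31237021e-02,
       -2.86717623e-04, -1.02521912e-05]), 'position': array([0.18274627, 0.571143  , 0.1993018 ]), 'orientation': array([ 0.10870533,  0.69878733, -0.10949504,  0.69849141]), 'contact_force': array([ 0.03147802, -0.62503558, -0.15386738]), 'torque': array([0.01589125, 0.0319575 , 0.00387285]), 'grip_width': 0.08524023693227772}
```

View pics/top0.png

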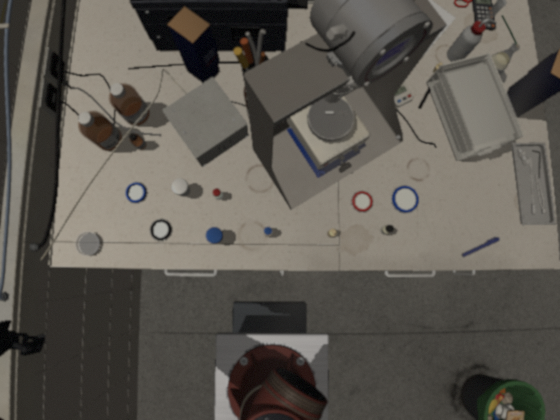

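View pics/side0.png

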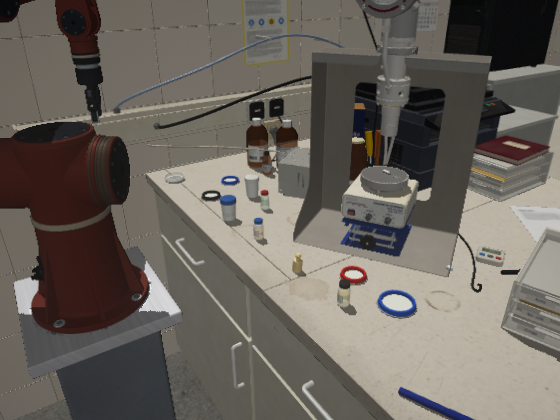

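The top view shows these positions (pixels):

| Item | Pixel |
|---|---|
| Small blue holder | (136,192) |
| Black holder | (161,230) |
| Red holder | (362,201) |
| Large blue holder | (405,199) |
| Red vial | (217,193) |
| Blue pot | (215,235) |
| Blue vial | (268,231) |
| Black vial | (390,230) |
| White pot | (179,187) |
| Weight | (332,233) |

The side view agrees. I'll enlarge the top view next.

```bash
python3 - <<'E'
import cv2,numpy as np
a=cv2.imread('pics/top0.png')
def crop(x,y,w,h,s=4):
    b=cv2.resize(a[y:y+h,x:x+w],None,fx=s,fy=s,interpolation=cv2.INTER_CUBIC)
    b=cv2.convertScaleAbs(b,alpha=1.4)
    for i in range(0,w,10): cv2.line(b,(i*s,0),(i*s,6 if i%50 else 14),(0,255,0),1)
    for i in range(0,h,10): cv2.line(b,(0,i*s),(6 if i%50 else 14,i*s),(0,255,0),1)
    return b
cv2.imwrite('pics/crop1.png',np.vstack([crop(110,170,180,75),crop(280,170,180,75)]))
E
```

```text
(no output)
```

View pics/crop1.png

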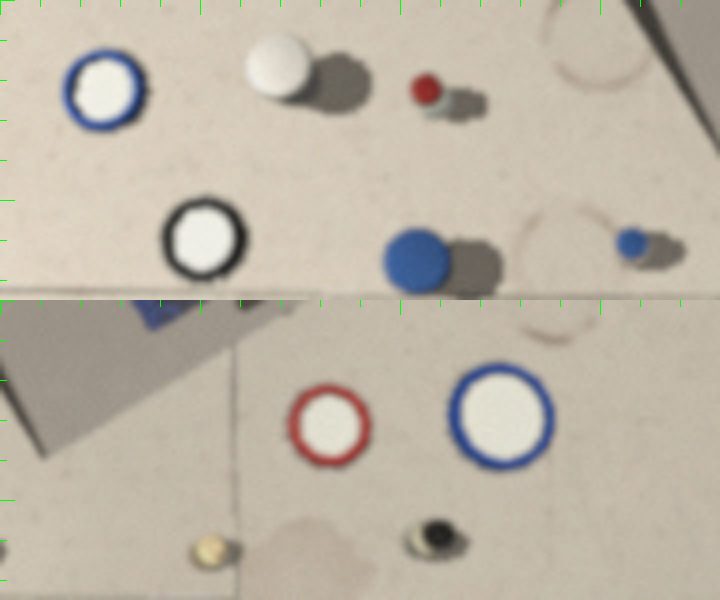

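```bash
cat > pos.py <<'E'
from h import *
c=dict(np.load('pics/top0.npz'))
P=dict(h_bs=(136,192.1,.012),h_k=(160.6,229.4,.012),h_r=(362,201.2,.012),h_bl=(405.2,198.9,.012),wpot=(179.1,186.1,.066),red=(216.1,192.1,.058),bpot=(213.9,234.9,.066),blue=(267.6,230.4,.058),wt=(332.1,232.1,.048),black=(389.1,228.6,.058))
for k,(u,v,z) in P.items():
    p=atz(c,u,v,z); print(k,p.round(4),'r %.3f'%np.hypot(p[0],p[1]), 'ang %.3f'%np.arctan2(p[1],p[0]))
E
python3 pos.py; python3 - <<'E'
from scipy.spatial.transform import Rotation as R
from h import env
print(R.from_quat(env.observe()['orientation']).as_matrix().round(3))
E
```

```text
h_bs [0.5517 0.4011 0.012 ] r 0.682 ang 0.629
h_k [0.4427 0.3227 0.012 ] r 0.548 ang 0.630
h_r [ 0.5308 -0.2627  0.012 ] r 0.592 ang -0.460
h_bl [ 0.5391 -0.3931  0.012 ] r 0.667 ang -0.630
wpot [0.5596 0.2619 0.066 ] r 0.618 ang 0.438
red [0.545  0.1589 0.058 ] r 0.568 ang 0.284
bpot [0.4243 0.1606 0.066 ] r 0.454 ang 0.362
blue [0.4388 0.0137 0.058 ] r 0.439 ang 0.031
wt [ 0.4363 -0.167   0.048 ] r 0.467 ang -0.366
black [ 0.4461 -0.3267  0.058 ] r 0.553 ang -0.632
[[-0.001  0.305  0.952]
 [-0.001  0.952 -0.305]
 [-1.    -0.001 -0.   ]]
```

```bash
python3 - <<'E'
from h import *
for n in('top0','side0'):
    c=dict(np.load(f'pics/{n}.npz')); d=c['depth']
    K=c['camera_matrix'];v,u=np.mgrid[:420,:560]
    q=cv2.undistortPoints(np.stack([u,v],-1).reshape(-1,1,2).astype(float),K,np.array([float(c['k1']),0,0,0])).reshape(-1,2)
    z=d.reshape(-1);p=np.c_[q[:,0]*z,-q[:,1]*z,-z]@c['cam_to_world'][:3,:3].T+c['cam_to_world'][:3,3]
    p=p[z>0]
    for lo,hi in((.02,.1),(.1,.2),(.2,.3),(.3,.5)):
        m=(p[:,2]>lo)&(p[:,2]<hi)&(abs(p[:,0]-.55)<.15)&(p[:,1]>-.5)&(p[:,1]<.5)
        s=p[m]; print(n,lo,hi,len(s))
        for y in np.arange(-.5,.5,.1):
            t=s[(s[:,1]>y)&(s[:,1]<y+.1)]
            if len(t)>5: print('  y%.1f xmin %.3f'%(y,np.percentile(t[:,0],2)),end='')
        print()
E
```

```text
top0 0.02 0.1 2331
  y-0.5 xmin 0.691  y-0.4 xmin 0.433  y-0.3 xmin 0.617  y-0.2 xmin 0.429  y-0.1 xmin 0.515  y-0.0 xmin 0.427  y0.1 xmin 0.405  y0.2 xmin 0.539  y0.3 xmin 0.682  y0.4 xmin 0.580
top0 0.1 0.2 2917
  y-0.3 xmin 0.659  y-0.2 xmin 0.614  y-0.1 xmin 0.631  y-0.0 xmin 0.593  y0.1 xmin 0.641  y0.2 xmin 0.633  y0.4 xmin 0.641
top0 0.2 0.3 303
  y-0.0 xmin 0.599
top0 0.3 0.5 4286
  y-0.2 xmin 0.666  y-0.1 xmin 0.609  y-0.0 xmin 0.600
side0 0.02 0.1 4213
  y-0.5 xmin 0.689  y-0.4 xmin 0.435  y-0.3 xmin 0.618  y-0.2 xmin 0.430  y-0.1 xmin 0.489  y-0.0 xmin 0.428  y0.1 xmin 0.405  y0.2 xmin 0.539  y0.3 xmin 0.682  y0.4 xmin 0.580
side0 0.1 0.2 3058
  y-0.3 xmin 0.660  y-0.2 xmin 0.612  y-0.1 xmin 0.581  y-0.0 xmin 0.598  y0.1 xmin 0.638  y0.2 xmin 0.630  y0.4 xmin 0.678
side0 0.2 0.3 689
  y-0.0 xmin 0.600
side0 0.3 0.5 2168
  y-0.2 xmin 0.666  y-0.1 xmin 0.605  y-0.0 xmin 0.600
```

Emit:
arm_command:
  series:
    - {"xyz":[0,0,0],"twist":-1}
    - {"xyz":[0,0,0],"twist":-1}
    - {"xyz":[0,0,0],"twist":-0.97}
    - {"xyz":[0,-1,1],"twist":0}
    - {"xyz":[0,-1,1],"twist":0}
    - {"xyz":[0,-1,1],"twist":0}
    - {"xyz":[0,-1,1],"twist":0}
    - {"xyz":[0,-1,1],"twist":0}
  grip: 1
  force: 30

```text
time_s: 0.77
position: [0.3087, 0.4452, 0.1996]
orientation: [-0.001, 0.707, 0.0, 0.707]
contact_force: [0.6, 1.1, -0.8]
grip_width: 0.0855
```

Emit:
arm_command:
  series:
    - {"xyz":[0,-1,1]}
    - {"xyz":[0,-1,1]}
    - {"xyz":[0,-1,1]}
    - {"xyz":[0,-1,1]}
    - {"xyz":[0,-1,1]}
    - {"xyz":[0,-1,1]}
    - {"xyz":[0,-1,1]}
    - {"xyz":[0,-1,1]}

```text
schema error: expected keys xyz, twist
```

Emit:
arm_command:
  series:
    - {"xyz":[0,-0.9,0.4]}
    - {"xyz":[0,-0.9,0.4]}
    - {"xyz":[0,-0.9,0.4]}
    - {"xyz":[0,-0.75,0.25]}
    - {"xyz":[1,0,0]}
    - {"xyz":[1,0,0]}
    - {"xyz":[1,0,0]}
    - {"xyz":[0,0,0]}

```text
schema error: expected keys xyz, twist
```

```bash
python3 - <<'E'
from h import *
c=shot('side','s1.png');a=c['pixels'];b=a[150:270,190:350]
cv2.imwrite('pics/s1c.png',cv2.resize(b,None,fx=5,fy=5,interpolation=2))
print(env.observe()['position'])
E
```

```text
[0.3128773  0.44174456 0.1995982 ]
```

View pics/s1c.png

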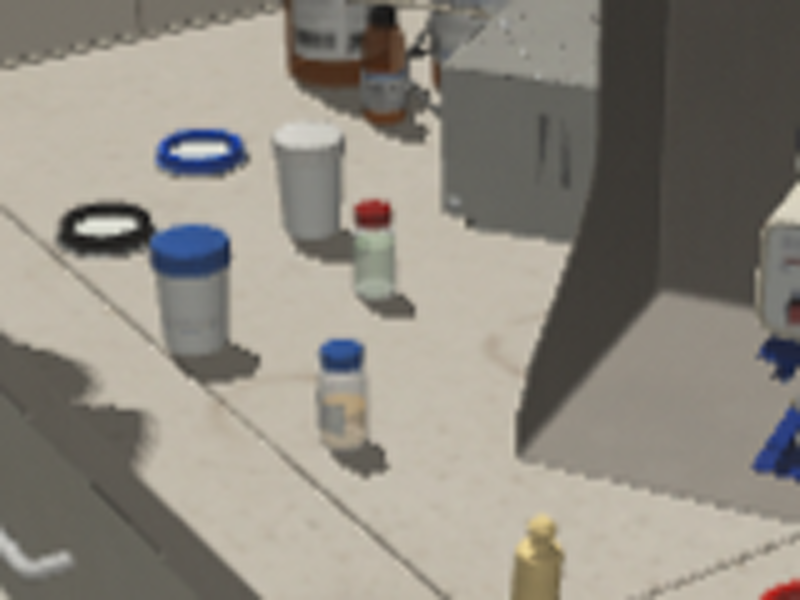

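The side crop shows the red vial clear between the white pot and the stand, with its cap top at about (264.5,191.5). The moves were refused because every row needs a twist, so I'm resending them.

Emit:
arm_command:
  series:
    - {"xyz":[0,-1,0.8],"twist":0}
    - {"xyz":[0,-1,0.8],"twist":0}
    - {"xyz":[0,-1,0.8],"twist":0}
    - {"xyz":[0,-1,0.8],"twist":0}
    - {"xyz":[0,-1,0.8],"twist":0}
    - {"xyz":[0,-1,0.8],"twist":0}
    - {"xyz":[0,-1,0.8],"twist":0}
    - {"xyz":[0,-1,0.8],"twist":0}

```text
time_s: 1.48
position: [0.4689, 0.2454, 0.1998]
orientation: [-0.0, 0.707, 0.0, 0.707]
contact_force: [0.1, -0.8, -0.4]
grip_width: 0.0853
```

Emit:
arm_command:
  series:
    - {"xyz":[0,-0.8,0.7],"twist":0}
    - {"xyz":[0,-0.8,0.7],"twist":0}
    - {"xyz":[0,-0.8,0.7],"twist":0}
    - {"xyz":[0,-0.9,0.8],"twist":0}
    - {"xyz":[1,0,0],"twist":0}
    - {"xyz":[1,0,0],"twist":0}
    - {"xyz":[1,0,0],"twist":0}
    - {"xyz":[0,0,0],"twist":0}

```text
time_s: 2.15
position: [0.5379, 0.164, 0.1194]
orientation: [-0.0, 0.71, 0.0, 0.704]
contact_force: [0.1, -0.3, -1.0]
grip_width: 0.0853
```

```bash
python3 - <<'E'
from h import *
c=dict(np.load('pics/s1.npz'))
f=lambda x,y,z:print(atz(c,x/5+190-.4,y/5+150-.4,z).round(4))
f(373,207,.058);f(342,347,.058);f(191,237,.066);f(201,150,.012);f(106,228,.012)
s=env.observe();print(s['position'])
c=shot('side','s2.png');b=c['pixels'][90:240,190:350]
cv2.imwrite('pics/s2c.png',cv2.resize(b,None,fx=4,fy=4,interpolation=2))
E
```

```text
[0.5477 0.1599 0.058 ]
[0.441  0.0146 0.058 ]
[0.4294 0.1671 0.066 ]
[0.5497 0.3959 0.012 ]
[0.44   0.3149 0.012 ]
[0.53785473 0.16397563 0.11938248]
```

View pics/s2c.png

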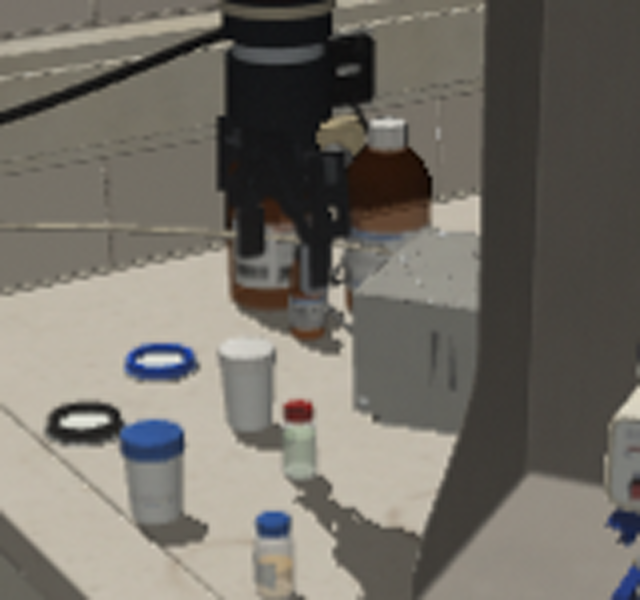

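The gripper is above the red vial. The side and top estimates agree, at about (0.546, 0.1595). Descending.

Emit:
arm_command:
  series:
    - {"xyz":[0.8,-0.18,0.32],"twist":0}
    - {"xyz":[0.8,0,0],"twist":0}
    - {"xyz":[0.8,0,0],"twist":0}
    - {"xyz":[0.5,0,0],"twist":0}
    - {"xyz":[0.5,0,0],"twist":0}
    - {"xyz":[0,0,0],"twist":0}
    - {"xyz":[0,0,0],"twist":0}

```text
time_s: 2.78
position: [0.549, 0.16, 0.0406]
orientation: [-0.0, 0.707, 0.001, 0.707]
contact_force: [-0.2, -0.4, 0.6]
grip_width: 0.0853
```

Emit:
arm_command:
  series:
    - {"xyz":[0.5,0,-0.08],"twist":0}
    - {"xyz":[0.48,0,0],"twist":0}
    - {"xyz":[0,0,0],"twist":0}
    - {"xyz":[0,0,0],"twist":0}

```text
time_s: 3.12
position: [0.5461, 0.1599, 0.0145]
orientation: [-0.0, 0.708, 0.0, 0.706]
contact_force: [-0.5, -0.0, 0.3]
grip_width: 0.0851
```

Emit:
arm_command:
  series:
    - {"xyz":[0,0,0],"twist":0}
    - {"xyz":[0,0,0],"twist":0}
    - {"xyz":[0,0,0],"twist":0}
    - {"xyz":[0,0,0],"twist":0}
    - {"xyz":[0,0,0],"twist":0}
    - {"xyz":[0,0,0],"twist":0}
    - {"xyz":[0,0,0],"twist":0}
    - {"xyz":[0,0,0],"twist":0}
  grip: 0
  force: 30

```text
time_s: 3.78
position: [0.5472, 0.16, 0.0159]
orientation: [-0.0, 0.707, 0.0, 0.707]
contact_force: [-0.5, -0.5, 2.7]
grip_width: 0.0213
```

Emit:
arm_command:
  series:
    - {"xyz":[0,0,0],"twist":0}
    - {"xyz":[0,0,0],"twist":0}
    - {"xyz":[0,0,0],"twist":0}

```text
time_s: 4.03
position: [0.5472, 0.1599, 0.0159]
orientation: [-0.0, 0.707, 0.0, 0.707]
contact_force: [-0.6, -1.4, 5.9]
grip_width: 0.0214
```

```bash
python3 - <<'E'
from h import *
c=shot('side','s3.png');b=c['pixels'][120:240,200:330]
cv2.imwrite('pics/s3c.png',cv2.resize(b,None,fx=5,fy=5,interpolation=2))
print(env.observe())
E
```

```text
{'time_s': 4.0833, 'joint_positions': array([ 5.49762933e-02,  6.38877533e-02, -2.81509697e-01,  1.22477093e+00,
        8.26089152e-05,  5.37789186e-02]), 'joint_vel': array([-0.00054899, -0.00074559, -0.00247082, -0.00043198,  0.00176416,
        0.0001406 ]), 'effort': array([-3.25271103e-02, -4.91828048e+01,  4.61409044e+01, -1.39979194e-01,
        3.42909107e-02, -3.81830178e-04]), 'position': array([0.54721653, 0.15993806, 0.01584793]), 'orientation': array([-3.82115036e-04,  7.06886524e-01,  4.64574951e-04,  7.07326714e-01]), 'contact_force': array([ 0.19411314, -0.62170065,  5.11403201]), 'torque': array([-0.03222455,  0.07964425,  0.00072826]), 'grip_width': 0.021401972644763772}
```

View pics/s3c.png

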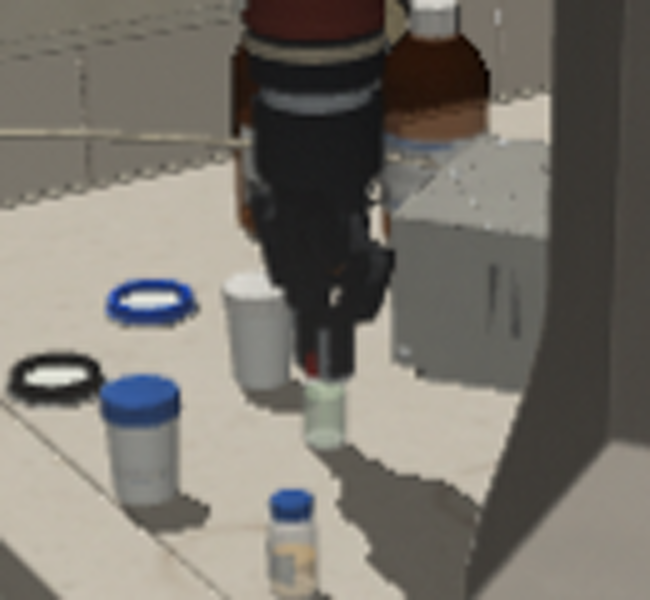

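The fingertips are at the cap, not the body: tip edge at crop (335,378), or pixel (267,195.5). The opening of 21 mm also fits the 23 mm cap. I'll measure the true tip height.

```bash
python3 - <<'E'
from h import *
c=dict(np.load('pics/s3.npz'))
for x,y in((335,376),(345,372),(335,360),(335,340),(325,410),(325,440)):
    u,v=x/5+200-.4,y/5+120-.4
    o,d=ray(c,u,v); D=c['depth'][round(v),round(u)]; p=o+d*D
    print((u,v),'depth pt',p.round(4))
    for Y in (.135,.1465): print('   at y',Y,(o+d*(Y-o[1])/d[1]).round(4))
c0=dict(np.load('pics/s2.npz'))
for x,y in((250,250),(318,285)):
    u,v=x/4+190-.4,y/4+90-.4;o,d=ray(c0,u,v);print((o+d*c0['depth'][round(v),round(u)]).round(4))
E
```

```text
(266.6, 194.79999999999998) depth pt [0.5431 0.1384 0.0548]
   at y 0.135 [0.541  0.135  0.0567]
   at y 0.1465 [0.5479 0.1465 0.0505]
(268.6, 194.0) depth pt [0.5494 0.1373 0.0563]
   at y 0.135 [0.548  0.135  0.0575]
   at y 0.1465 [0.5549 0.1465 0.0513]
(266.6, 191.6) depth pt [0.5402 0.1332 0.068 ]
   at y 0.135 [0.5412 0.135  0.0671]
   at y 0.1465 [0.5481 0.1465 0.061 ]
(266.6, 187.6) depth pt [0.5463 0.143  0.0758]
   at y 0.135 [0.5415 0.135  0.0799]
   at y 0.1465 [0.5484 0.1465 0.074 ]
(264.6, 201.6) depth pt [0.5427 0.1506 0.0276]
   at y 0.135 [0.5336 0.135  0.0363]
   at y 0.1465 [0.5403 0.1465 0.0299]
(264.6, 207.6) depth pt [0.5415 0.1494 0.0082]
   at y 0.135 [0.5331 0.135  0.0165]
   at y 0.1465 [0.5398 0.1465 0.0098]
[0.5365 0.206  0.1702]
[0.5361 0.1092 0.1727]
```

The tips are really about 35 mm higher than the reported TCP, so I'll open and go 35 mm lower in two careful steps.

Emit:
arm_command:
  series:
    - {"xyz":[0,0,0],"twist":0}
    - {"xyz":[0,0,0],"twist":0}
    - {"xyz":[0,0,0],"twist":0}
    - {"xyz":[0,0,0],"twist":0}
    - {"xyz":[0.4,0,0],"twist":0}
    - {"xyz":[0.4,0,0],"twist":0}
    - {"xyz":[0,0,0],"twist":0}
    - {"xyz":[0,0,0],"twist":0}
  grip: 0.7

```text
time_s: 4.75
position: [0.5457, 0.1598, -0.006]
orientation: [-0.0, 0.708, 0.0, 0.706]
contact_force: [0.5, -0.1, 0.1]
grip_width: 0.0597
```

```bash
python3 - <<'E'
from h import *
print(env.observe()['position'],env.observe()['contact_force'])
c=shot('side','s4.png');b=c['pixels'][140:220,210:320]
cv2.imwrite('pics/s4c.png',cv2.resize(b,None,fx=6,fy=6,interpolation=2))
E
```

```text
[ 0.54573378  0.15984465 -0.00596742] [ 0.45578634 -0.12214887  0.05897469]
```

View pics/s4c.png

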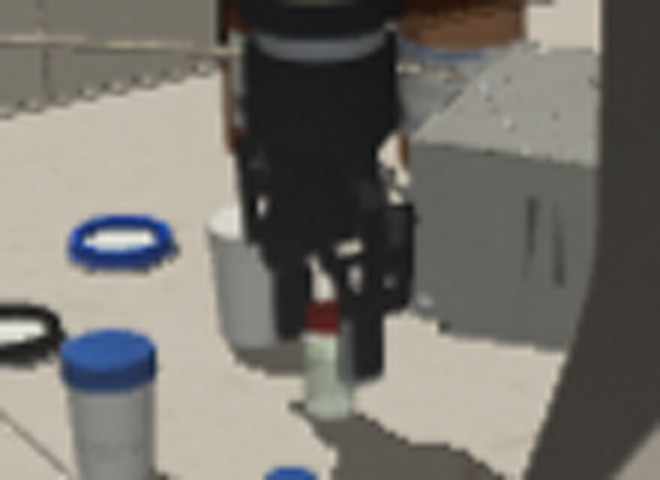

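The vial stands between the open fingers. The near finger's tip is at crop (367,380), or pixel (271,203).

```bash
python3 - <<'E'
from h import *
c=dict(np.load('pics/s4.npz'))
for x,y in((367,378),(357,372),(290,335)):
    u,v=x/6+210-.4,y/6+140-.4;o,d=ray(c,u,v);print((o+d*c['depth'][round(v),round(u)]).round(4))
    for X in(.54,.546,.557): print('  ',(o+d*(X-o[0])/d[0]).round(4))
E
```

```text
[0.5486 0.1244 0.0332]
   [0.54   0.1104 0.0412]
   [0.546  0.1202 0.0356]
   [0.557  0.1383 0.0254]
[0.5385 0.1173 0.0421]
   [0.54   0.1198 0.0407]
   [0.546  0.1297 0.0351]
   [0.557  0.1479 0.0249]
[0.5407 0.1865 0.0348]
   [0.54   0.1853 0.0355]
   [0.546  0.1959 0.0298]
   [0.557  0.2152 0.0195]
```

Emit:
arm_command:
  series:
    - {"xyz":[0.4,0,0],"twist":0}
    - {"xyz":[0,0,0],"twist":0}
    - {"xyz":[0,0,0],"twist":0}

```text
time_s: 5.05
position: [0.5464, 0.1599, -0.0152]
orientation: [-0.0, 0.707, 0.0, 0.707]
contact_force: [-0.4, -0.1, -0.5]
grip_width: 0.0594
```

Emit:
arm_command:
  series:
    - {"xyz":[0,0,0],"twist":0}
    - {"xyz":[0,0,0],"twist":0}
    - {"xyz":[0,0,0],"twist":0}
    - {"xyz":[0,0,0],"twist":0}
    - {"xyz":[0,0,0],"twist":0}
    - {"xyz":[0,0,0],"twist":0}
    - {"xyz":[0,0,0],"twist":0}
    - {"xyz":[0,0,0],"twist":0}
  grip: 0

```text
time_s: 5.72
position: [0.5473, 0.16, -0.0141]
orientation: [-0.0, 0.707, 0.0, 0.707]
contact_force: [0.3, -0.0, 4.4]
grip_width: 0.026
```

Gripped the body (26 mm). Lifting, then carrying past the stand on the robot side.

Emit:
arm_command:
  series:
    - {"xyz":[-0.6,0,0],"twist":0}
    - {"xyz":[-0.9,0,0],"twist":0}
    - {"xyz":[-0.9,0,-0.5],"twist":0}
    - {"xyz":[-0.9,0,-0.8],"twist":0}
    - {"xyz":[-0.9,0,-0.8],"twist":0}
    - {"xyz":[0,-0.7,-0.8],"twist":0}
    - {"xyz":[0,-0.9,0],"twist":0}
    - {"xyz":[0,-1,0],"twist":0}

```text
time_s: 6.38
position: [0.4737, 0.0949, 0.0907]
orientation: [-0.001, 0.707, 0.001, 0.707]
contact_force: [0.7, 0.2, -0.5]
grip_width: 0.0259
```

Emit:
arm_command:
  series:
    - {"xyz":[0,-1,0],"twist":0}
    - {"xyz":[0,-1,0],"twist":0}
    - {"xyz":[0,-1,0],"twist":0}
    - {"xyz":[0,-1,0],"twist":0}
    - {"xyz":[0,-1,0],"twist":0}
    - {"xyz":[0,-1,0],"twist":0}
    - {"xyz":[0,-1,0],"twist":0}
    - {"xyz":[0,-1,0],"twist":0}

```text
time_s: 7.05
position: [0.4743, -0.1063, 0.0902]
orientation: [-0.0, 0.707, 0.001, 0.707]
contact_force: [-0.1, 0.5, -0.7]
grip_width: 0.0259
```

Emit:
arm_command:
  series:
    - {"xyz":[0,-1,0],"twist":0}
    - {"xyz":[0,-1,0],"twist":0}
    - {"xyz":[0,-1,0.3],"twist":0}
    - {"xyz":[0,-1,0.6],"twist":0}
    - {"xyz":[0,-1,0.7],"twist":0}
    - {"xyz":[0,-0.5,0.5],"twist":0}
    - {"xyz":[0,0,0],"twist":0}
    - {"xyz":[0,0,0],"twist":0}

```text
time_s: 7.72
position: [0.5271, -0.2428, 0.0896]
orientation: [0.0, 0.708, 0.001, 0.707]
contact_force: [1.0, 0.4, 0.1]
grip_width: 0.0256
```

Emit:
arm_command:
  series:
    - {"xyz":[0,-0.77,0.17],"twist":0}
    - {"xyz":[0.8,0,0],"twist":0}
    - {"xyz":[0.8,0,0],"twist":0}
    - {"xyz":[0.8,0,0],"twist":0}
    - {"xyz":[0.6,0,0],"twist":0}
    - {"xyz":[0.3,0,0],"twist":0}
    - {"xyz":[0,0,0],"twist":0}
    - {"xyz":[0,0,0],"twist":0}

```text
time_s: 8.38
position: [0.5315, -0.2613, 0.0084]
orientation: [-0.001, 0.707, 0.001, 0.707]
contact_force: [0.1, -0.2, 0.5]
grip_width: 0.0259
```

```bash
python3 - <<'E'
from h import *
c=shot('side','s5.png');b=c['pixels'][210:320,290:420]
cv2.imwrite('pics/s5c.png',cv2.resize(b,None,fx=5,fy=5,interpolation=2))
E
```

```text
(no output)
```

View pics/s5c.png

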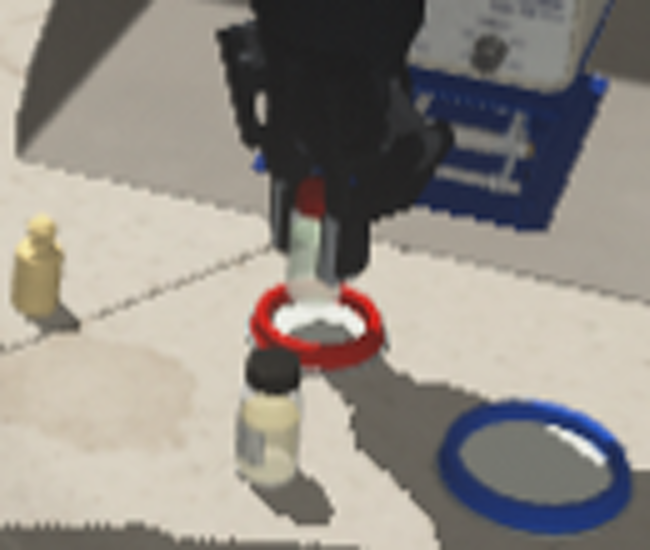

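The red vial hangs upright above the middle of the red holder (ring centre at crop (318,325)). Lowering it the last 18 mm.

Emit:
arm_command:
  series:
    - {"xyz":[0.3,0,0],"twist":0}
    - {"xyz":[0.3,0,0],"twist":0}
    - {"xyz":[0.1,0,0],"twist":0}
    - {"xyz":[0,0,0],"twist":0}
    - {"xyz":[0,0,0],"twist":0}

```text
time_s: 8.85
position: [0.5316, -0.2618, -0.0098]
orientation: [-0.0, 0.707, 0.001, 0.707]
contact_force: [0.6, 0.6, -0.5]
grip_width: 0.0257
```

Emit:
arm_command:
  series:
    - {"xyz":[0.04,0,0],"twist":0}
    - {"xyz":[0,0,0],"twist":0}

```text
time_s: 9.02
position: [0.5318, -0.2619, -0.0101]
orientation: [-0.0, 0.707, 0.0, 0.707]
contact_force: [-1.4, 1.7, 5.7]
grip_width: 0.0262
```

Emit:
arm_command:
  series:
    - {"xyz":[0,0,0],"twist":0}
    - {"xyz":[0,0,0],"twist":0}
    - {"xyz":[0,0,0],"twist":0}
    - {"xyz":[0,0,0],"twist":0}
    - {"xyz":[-0.5,0,0],"twist":0}
    - {"xyz":[-0.9,0,0],"twist":0}
    - {"xyz":[-0.9,0,0],"twist":0}
    - {"xyz":[-0.9,0,0],"twist":0}
  grip: 0.7

```text
time_s: 9.68
position: [0.5316, -0.2618, 0.0712]
orientation: [-0.0, 0.707, 0.0, 0.707]
contact_force: [-0.1, -1.0, 0.4]
grip_width: 0.0598
```

Emit:
arm_command:
  series:
    - {"xyz":[-0.8,0,0],"twist":0}
    - {"xyz":[0,-0.6,-0.8],"twist":0}
    - {"xyz":[0,-0.6,-0.8],"twist":0}
    - {"xyz":[0,-0.7,-0.9],"twist":0}
    - {"xyz":[0,-0.7,-0.9],"twist":0}
    - {"xyz":[0,0,0],"twist":0}
    - {"xyz":[0,0,0],"twist":0}

```text
time_s: 10.27
position: [0.4461, -0.3279, 0.0905]
orientation: [0.0, 0.707, -0.001, 0.707]
contact_force: [0.4, -0.3, 0.2]
grip_width: 0.0595
```

```bash
python3 - <<'E'
from h import *
print(env.observe()['position'])
c=shot('side','s6.png');b=c['pixels'][190:340,280:430]
cv2.imwrite('pics/s6c.png',cv2.resize(b,None,fx=4,fy=4,interpolation=2))
E
```

```text
[ 0.44613105 -0.3279309   0.09047893]
```

View pics/s6c.png

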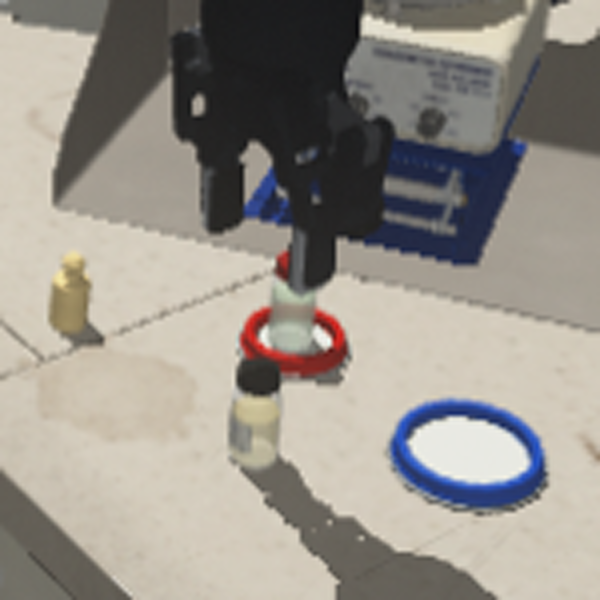

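The red vial stands upright in its holder. The black cap is at about crop (259,369). I'll compare with the side estimate before descending.

```bash
python3 - <<'E'
from h import *
c=dict(np.load('pics/s6.npz'))
f=lambda x,y,z:print(atz(c,x/4+280-.4,y/4+190-.4,z).round(4))
f(259,369,.058); f(468,453,.012);f(294,340,.012)
E
```

```text
[ 0.4494 -0.3276  0.058 ]
[ 0.5363 -0.3992  0.012 ]
[ 0.5282 -0.2696  0.012 ]
```

Emit:
arm_command:
  series:
    - {"xyz":[0.8,0,0],"twist":0}
    - {"xyz":[0.8,0,0],"twist":0}
    - {"xyz":[0,0,0],"twist":0}

```text
time_s: 10.57
position: [0.446, -0.3244, 0.0461]
orientation: [0.001, 0.708, 0.002, 0.706]
contact_force: [-1.4, 0.4, -1.1]
grip_width: 0.0597
```

Emit:
arm_command:
  series:
    - {"xyz":[0.6,0,0.06],"twist":0}
    - {"xyz":[0.6,0,0],"twist":0}
    - {"xyz":[0.6,0,0],"twist":0}
    - {"xyz":[0.5,0,0],"twist":0}
    - {"xyz":[0.3,0,0],"twist":0}
    - {"xyz":[0,0,0],"twist":0}
    - {"xyz":[0,0,0],"twist":0}

```text
time_s: 11.15
position: [0.4485, -0.3268, -0.0152]
orientation: [-0.0, 0.707, 0.001, 0.707]
contact_force: [1.2, -0.2, -0.1]
grip_width: 0.0598
```

Emit:
arm_command:
  series:
    - {"xyz":[0,0,0],"twist":0}
    - {"xyz":[0,0,0],"twist":0}
    - {"xyz":[0,0,0],"twist":0}
    - {"xyz":[0,0,0],"twist":0}
    - {"xyz":[0,0,0],"twist":0}
    - {"xyz":[0,0,0],"twist":0}
    - {"xyz":[0,0,0],"twist":0}
    - {"xyz":[0,0,0],"twist":0}
  grip: 0

```text
time_s: 11.82
position: [0.4488, -0.3275, -0.0145]
orientation: [-0.001, 0.707, 0.0, 0.707]
contact_force: [-0.6, 0.9, 6.7]
grip_width: 0.0259
```

Emit:
arm_command:
  series:
    - {"xyz":[-0.6,0,0],"twist":0}
    - {"xyz":[-1,0,0],"twist":0}
    - {"xyz":[-1,0,0],"twist":0}
    - {"xyz":[-1,0,0],"twist":0}
    - {"xyz":[-0.8,0.5,0],"twist":0}
    - {"xyz":[0,1,0],"twist":0}
    - {"xyz":[0,1,0],"twist":0}
    - {"xyz":[0,1,0],"twist":0}

```text
time_s: 12.48
position: [0.4482, -0.2389, 0.095]
orientation: [-0.0, 0.707, -0.0, 0.707]
contact_force: [0.7, 0.0, -0.2]
grip_width: 0.0258
```

Emit:
arm_command:
  series:
    - {"xyz":[0,1,0],"twist":0}
    - {"xyz":[0,1,0],"twist":0}
    - {"xyz":[0,1,0],"twist":0}
    - {"xyz":[0,1,0],"twist":0}
    - {"xyz":[0,1,0],"twist":0}
    - {"xyz":[0,1,0],"twist":0}
    - {"xyz":[0,1,0],"twist":0}
    - {"xyz":[0,1,0],"twist":0}

```text
time_s: 13.15
position: [0.4478, -0.0383, 0.0946]
orientation: [-0.0, 0.707, 0.0, 0.707]
contact_force: [0.3, 0.4, -0.3]
grip_width: 0.0257
```

Emit:
arm_command:
  series:
    - {"xyz":[0,1,0],"twist":0}
    - {"xyz":[0,1,0],"twist":0}
    - {"xyz":[0,1,0],"twist":0}
    - {"xyz":[0,1,0],"twist":0}
    - {"xyz":[0,1,0],"twist":0}
    - {"xyz":[0,1,0],"twist":0}
    - {"xyz":[0,1,0],"twist":0}
    - {"xyz":[0,1,0],"twist":0}

```text
time_s: 13.82
position: [0.4475, 0.1618, 0.0946]
orientation: [-0.0, 0.707, 0.0, 0.707]
contact_force: [0.6, -1.5, 0.7]
grip_width: 0.0258
```

Emit:
arm_command:
  series:
    - {"xyz":[0,1,0],"twist":0}
    - {"xyz":[0,1,0],"twist":0}
    - {"xyz":[0,1,0],"twist":0}
    - {"xyz":[0,1,0],"twist":0}
    - {"xyz":[0,1,0],"twist":0}
    - {"xyz":[0,0.5,0],"twist":0}
    - {"xyz":[0,0,0],"twist":0}
    - {"xyz":[0,0,0],"twist":0}

```text
time_s: 14.48
position: [0.4473, 0.298, 0.0944]
orientation: [-0.001, 0.707, 0.001, 0.707]
contact_force: [0.1, -0.2, -0.5]
grip_width: 0.0258
```

Emit:
arm_command:
  series:
    - {"xyz":[0,0.92,-0.2],"twist":0}
    - {"xyz":[0.9,0,0],"twist":0}
    - {"xyz":[0.9,0,0],"twist":0}
    - {"xyz":[0.8,0,0],"twist":0}
    - {"xyz":[0.6,0,0],"twist":0}
    - {"xyz":[0.2,0,0],"twist":0}
    - {"xyz":[0,0,0],"twist":0}
    - {"xyz":[0,0,0],"twist":0}

```text
time_s: 15.15
position: [0.443, 0.3204, 0.0103]
orientation: [-0.0, 0.707, 0.0, 0.707]
contact_force: [0.1, -0.1, -0.6]
grip_width: 0.0258
```

```bash
python3 - <<'E'
from h import *
c=shot('side','s7.png');b=c['pixels'][135:235,170:300]
cv2.imwrite('pics/s7c.png',cv2.resize(b,None,fx=6,fy=6,interpolation=2))
E
```

```text
(no output)
```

View pics/s7c.png

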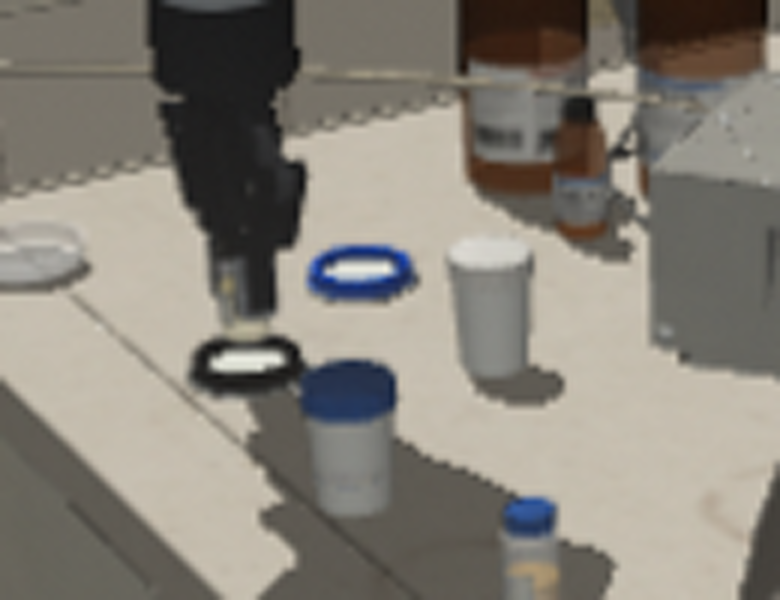

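The black vial hangs right over the black ring (centre at crop (247,362)). Lowering, releasing, rising, then heading to the blue vial.

Emit:
arm_command:
  series:
    - {"xyz":[0.3,0,0],"twist":0}
    - {"xyz":[0.3,0,0],"twist":0}
    - {"xyz":[0.22,0,0],"twist":0}
    - {"xyz":[0.03,0,0],"twist":0}
    - {"xyz":[0,0,0],"twist":0}
    - {"xyz":[0,0,0],"twist":0}

```text
time_s: 15.7
position: [0.443, 0.3213, -0.0112]
orientation: [-0.0, 0.707, 0.001, 0.707]
contact_force: [-1.7, -0.4, 5.5]
grip_width: 0.0259
```

Emit:
arm_command:
  series:
    - {"xyz":[0,0,0],"twist":0}
    - {"xyz":[0,0,0],"twist":0}
    - {"xyz":[0,0,0],"twist":0}
    - {"xyz":[0,0,0],"twist":0}
    - {"xyz":[-0.5,0,0],"twist":0}
    - {"xyz":[-0.9,0,0],"twist":0}
    - {"xyz":[-0.9,0,0],"twist":0}
    - {"xyz":[-0.9,0,0],"twist":0}
  grip: 0.7

```text
time_s: 16.37
position: [0.4423, 0.321, 0.0699]
orientation: [-0.0, 0.707, 0.0, 0.707]
contact_force: [1.3, -0.6, -0.7]
grip_width: 0.0595
```

Emit:
arm_command:
  series:
    - {"xyz":[-0.8,0,0],"twist":0}
    - {"xyz":[0,-1,-0.1],"twist":0}
    - {"xyz":[0,-1,0],"twist":0}
    - {"xyz":[0,-1,0],"twist":0}
    - {"xyz":[0,-1,0],"twist":0}
    - {"xyz":[0,-1,0],"twist":0}
    - {"xyz":[0,-1,0],"twist":0}
    - {"xyz":[0,-1,0],"twist":0}

```text
time_s: 17.03
position: [0.4402, 0.145, 0.0893]
orientation: [-0.0, 0.707, 0.001, 0.707]
contact_force: [0.1, -1.0, -0.1]
grip_width: 0.0597
```

Emit:
arm_command:
  series:
    - {"xyz":[0,-1,0],"twist":0}
    - {"xyz":[0,-1,0],"twist":0}
    - {"xyz":[0,-1,0],"twist":0}
    - {"xyz":[0,-1,0],"twist":0}
    - {"xyz":[0,-0.8,0],"twist":0}
    - {"xyz":[0,-0.4,0],"twist":0}
    - {"xyz":[0,0,0],"twist":0}
    - {"xyz":[0,0,0],"twist":0}

```text
time_s: 17.7
position: [0.4405, 0.0162, 0.0887]
orientation: [0.0, 0.707, 0.0, 0.707]
contact_force: [-0.6, 0.3, 0.8]
grip_width: 0.0597
```

Now the descent to the blue vial, 104 mm down.

Emit:
arm_command:
  series:
    - {"xyz":[0.8,-0.08,0],"twist":0}
    - {"xyz":[0.8,0,0],"twist":0}
    - {"xyz":[0.8,0,0],"twist":0}
    - {"xyz":[0.8,0,0],"twist":0}
    - {"xyz":[0.6,0,0],"twist":0}
    - {"xyz":[0.35,0,0],"twist":0}
    - {"xyz":[0,0,0],"twist":0}
    - {"xyz":[0,0,0],"twist":0}

```text
time_s: 18.37
position: [0.4403, 0.0148, -0.0152]
orientation: [-0.001, 0.707, 0.001, 0.707]
contact_force: [0.7, -0.1, -1.1]
grip_width: 0.0596
```

Emit:
arm_command:
  series:
    - {"xyz":[0,0,0],"twist":0}
    - {"xyz":[0,0,0],"twist":0}
    - {"xyz":[0,0,0],"twist":0}
    - {"xyz":[0,0,0],"twist":0}
    - {"xyz":[0,0,0],"twist":0}
    - {"xyz":[0,0,0],"twist":0}
    - {"xyz":[0,0,0],"twist":0}
    - {"xyz":[0,0,0],"twist":0}
  grip: 0

```text
time_s: 19.03
position: [0.4412, 0.0139, -0.0144]
orientation: [-0.0, 0.706, 0.0, 0.708]
contact_force: [-1.2, 1.6, 6.8]
grip_width: 0.0263
```

Emit:
arm_command:
  series:
    - {"xyz":[-0.6,0,0],"twist":0}
    - {"xyz":[-1,0,0],"twist":0}
    - {"xyz":[-1,0,0],"twist":0}
    - {"xyz":[-1,0,0],"twist":0}
    - {"xyz":[-0.8,0.5,0],"twist":0}
    - {"xyz":[0,1,0],"twist":0}
    - {"xyz":[0,1,0],"twist":0}
    - {"xyz":[0,1,0],"twist":0}

```text
time_s: 19.7
position: [0.4407, 0.1023, 0.0954]
orientation: [-0.0, 0.707, -0.0, 0.708]
contact_force: [-0.8, -0.3, -0.0]
grip_width: 0.026
```

Emit:
arm_command:
  series:
    - {"xyz":[0,1,0.3],"twist":0}
    - {"xyz":[0,1,0.4],"twist":0}
    - {"xyz":[0,1,0.4],"twist":0}
    - {"xyz":[0,1,0.4],"twist":0}
    - {"xyz":[0,1,0.4],"twist":0}
    - {"xyz":[0,1,0.4],"twist":0}
    - {"xyz":[0,1,0.4],"twist":0}
    - {"xyz":[0,1,0.4],"twist":0}

```text
time_s: 20.37
position: [0.5179, 0.303, 0.0946]
orientation: [-0.0, 0.707, 0.0, 0.707]
contact_force: [0.2, -0.3, 1.1]
grip_width: 0.0258
```

Emit:
arm_command:
  series:
    - {"xyz":[0,0.9,0.4],"twist":0}
    - {"xyz":[0,0.9,0.4],"twist":0}
    - {"xyz":[0,0.9,0.3],"twist":0}
    - {"xyz":[0,0.8,0],"twist":0}
    - {"xyz":[0,0,0],"twist":0}
    - {"xyz":[0,0,0],"twist":0}

```text
time_s: 20.87
position: [0.5446, 0.3897, 0.0942]
orientation: [-0.001, 0.707, 0.001, 0.707]
contact_force: [-0.1, -0.4, -0.7]
grip_width: 0.0254
```

Emit:
arm_command:
  series:
    - {"xyz":[0,0.4,0.26],"twist":0}
    - {"xyz":[0.9,0,0],"twist":0}
    - {"xyz":[0.9,0,0],"twist":0}
    - {"xyz":[0.8,0,0],"twist":0}
    - {"xyz":[0.6,0,0],"twist":0}
    - {"xyz":[0.2,0,0],"twist":0}
    - {"xyz":[0,0,0],"twist":0}
    - {"xyz":[0,0,0],"twist":0}

```text
time_s: 21.53
position: [0.5518, 0.3987, 0.0104]
orientation: [-0.0, 0.707, 0.0, 0.707]
contact_force: [0.3, -0.4, 0.2]
grip_width: 0.0256
```

Emit:
arm_command:
  series:
    - {"xyz":[0.3,0,0],"twist":0}
    - {"xyz":[0.3,0,0],"twist":0}
    - {"xyz":[0.2,0,0],"twist":0}
    - {"xyz":[0,0,0],"twist":0}
    - {"xyz":[0,0,0],"twist":0}
    - {"xyz":[0,0,0],"twist":0}

```text
time_s: 22.03
position: [0.5513, 0.3992, -0.0107]
orientation: [-0.0, 0.707, 0.0, 0.707]
contact_force: [0.2, 0.4, -0.7]
grip_width: 0.0257
```

Emit:
arm_command:
  series:
    - {"xyz":[0.05,0,0],"twist":0}
    - {"xyz":[0,0,0],"twist":0}
    - {"xyz":[0,0,0],"twist":0}

```text
time_s: 22.28
position: [0.5515, 0.3992, -0.0107]
orientation: [-0.0, 0.707, 0.001, 0.707]
contact_force: [-3.5, -1.8, 8.3]
grip_width: 0.0259
```

```bash
python3 - <<'E'
from h import *
print(env.observe()['contact_force'],env.observe()['position'])
c=shot('side','s8.png');b=c['pixels'][135:235,170:300]
cv2.imwrite('pics/s8c.png',cv2.resize(b,None,fx=6,fy=6,interpolation=2))
E
```

```text
[-3.47559704 -1.77366146  8.28943868] [ 0.55154303  0.39924052 -0.01072906]
```

View pics/s8c.png

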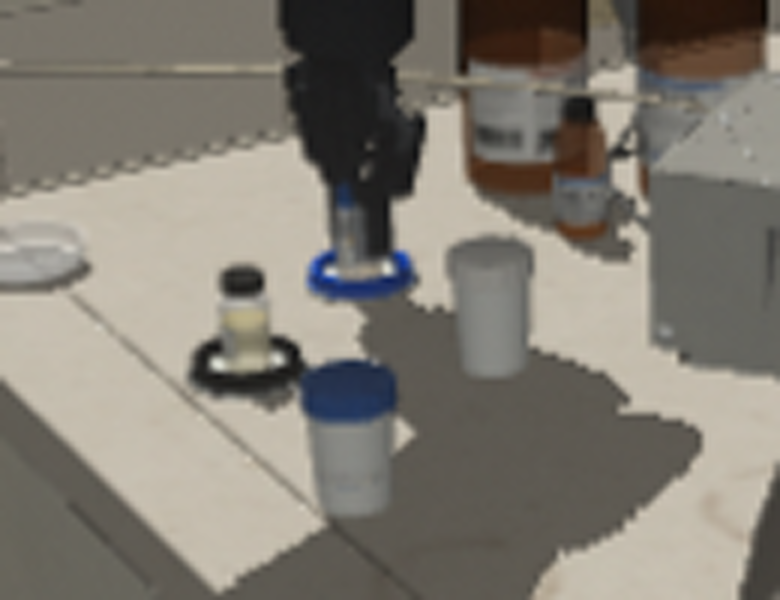

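The blue vial is in its ring and the black vial stands in its own; I feel floor contact. Releasing, then heading to the blue pot.

Emit:
arm_command:
  series:
    - {"xyz":[0,0,0],"twist":0}
    - {"xyz":[0,0,0],"twist":0}
    - {"xyz":[0,0,0],"twist":0}
    - {"xyz":[0,0,0],"twist":0}
    - {"xyz":[-0.5,0,0],"twist":0}
    - {"xyz":[-0.9,0,0],"twist":0}
    - {"xyz":[-0.9,0,0],"twist":0}
    - {"xyz":[-0.9,0,0],"twist":0}
  grip: 0.7

```text
time_s: 23.0
position: [0.5513, 0.3991, 0.07]
orientation: [-0.0, 0.707, 0.0, 0.707]
contact_force: [0.8, -1.1, 0.6]
grip_width: 0.0599
```

Emit:
arm_command:
  series:
    - {"xyz":[-1,0,0],"twist":0}
    - {"xyz":[0,-0.9,-0.6],"twist":0}
    - {"xyz":[0,-0.9,-0.6],"twist":0}
    - {"xyz":[0,-0.9,-0.6],"twist":0}
    - {"xyz":[0,-0.9,-0.6],"twist":0}
    - {"xyz":[0,-0.9,-0.6],"twist":0}
    - {"xyz":[0,-0.9,-0.6],"twist":0}
    - {"xyz":[0,-0.9,-0.6],"twist":0}
  grip: 1

```text
time_s: 23.67
position: [0.4459, 0.2407, 0.0941]
orientation: [-0.0, 0.707, 0.001, 0.707]
contact_force: [0.3, 0.5, 1.5]
grip_width: 0.0855
```

Emit:
arm_command:
  series:
    - {"xyz":[0,-0.9,-0.4],"twist":0}
    - {"xyz":[0,-0.9,-0.4],"twist":0}
    - {"xyz":[0,-0.7,0],"twist":0}
    - {"xyz":[0,0,0],"twist":0}
    - {"xyz":[0,0,0],"twist":0}

```text
time_s: 24.08
position: [0.4271, 0.1786, 0.0943]
orientation: [0.0, 0.707, -0.0, 0.708]
contact_force: [-0.3, 0.2, 0.2]
grip_width: 0.0854
```

```bash
python3 - <<'E'
from h import *
print(env.observe()['position'])
c=dict(np.load('pics/s8.npz'))
print(atz(c,350/6+169.6,380/6+134.6,.066),atz(c,216/6+169.6,0,0)[:0])
t=dict(np.load('pics/top0.npz'))
# depth points of lid (z .06-.07) near the pot from both original pictures
for n in('top0','s8'):
    c=dict(np.load(f'pics/{n}.npz'));K=c['camera_matrix'];v,u=np.mgrid[:420,:560]
    q=cv2.undistortPoints(np.stack([u,v],-1).reshape(-1,1,2).astype(float),K,np.array([float(c['k1']),0,0,0])).reshape(-1,2)
    z=c['depth'].reshape(-1);p=np.c_[q[:,0]*z,-q[:,1]*z,-z]@c['cam_to_world'][:3,:3].T+c['cam_to_world'][:3,3]
    m=(abs(p[:,2]-.066)<.004)&(np.hypot(p[:,0]-.427,p[:,1]-.163)<.035)
    s=p[m];print(n,len(s),(s[:,:2].min(0)+s[:,:2].max(0))/2,s.mean(0))
E
```

```text
[0.42712979 0.17861274 0.09428878]
[0.42683332 0.16116255 0.066     ] []
top0 211 [0.42411825 0.16317123] [0.42434081 0.16207336 0.0664214 ]
s8 102 [0.42454503 0.16202834] [0.42417746 0.15911364 0.06572041]
```

Emit:
arm_command:
  series:
    - {"xyz":[0,-0.66,-0.1],"twist":0}
    - {"xyz":[0.8,0,0],"twist":0}
    - {"xyz":[0.8,0,0],"twist":0}
    - {"xyz":[0.8,0,0],"twist":0}
    - {"xyz":[0.7,0,0],"twist":0}
    - {"xyz":[0.45,0,0],"twist":0}
    - {"xyz":[0,0,0],"twist":0}
    - {"xyz":[0,0,0],"twist":0}

```text
time_s: 24.75
position: [0.424, 0.163, 0.0047]
orientation: [-0.001, 0.707, 0.001, 0.707]
contact_force: [0.6, 0.1, 0.4]
grip_width: 0.0856
```

```bash
python3 - <<'E'
from h import *
c=shot('side','s9.png');b=c['pixels'][135:235,170:300]
cv2.imwrite('pics/s9c.png',cv2.resize(b,None,fx=6,fy=6,interpolation=2))
E
```

```text
(no output)
```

View pics/s9c.png

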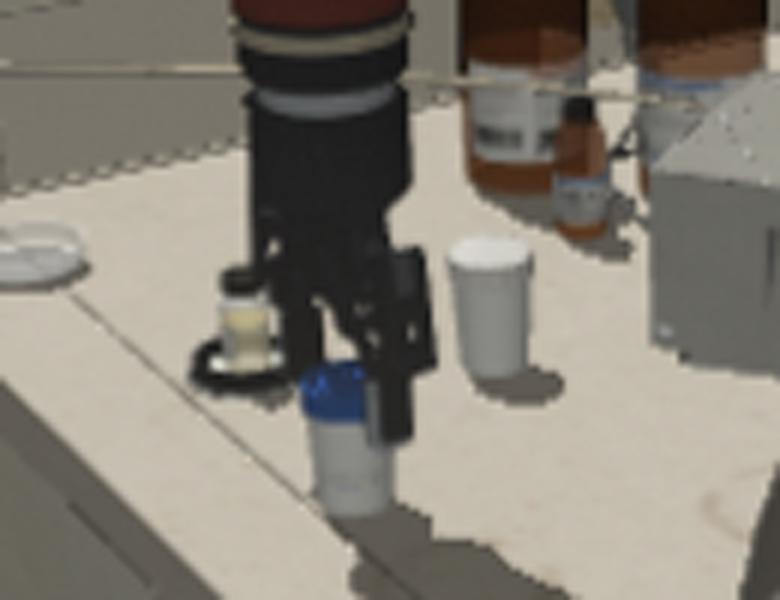

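The open fingers straddle the lid: lid at crop (350,390), near tip at (392,440). The height suits the lid, so I'm closing.

Emit:
arm_command:
  series:
    - {"xyz":[0,0,0],"twist":0}
    - {"xyz":[0,0,0],"twist":0}
    - {"xyz":[0,0,0],"twist":0}
    - {"xyz":[0,0,0],"twist":0}
    - {"xyz":[0,0,0],"twist":0}
    - {"xyz":[0,0,0],"twist":0}
    - {"xyz":[0,0,0],"twist":0}
    - {"xyz":[0,0,0],"twist":0}
  grip: 0
  force: 40

```text
time_s: 25.47
position: [0.425, 0.1626, 0.0055]
orientation: [-0.0, 0.707, 0.001, 0.708]
contact_force: [-0.2, 0.1, 5.9]
grip_width: 0.0459
```

Emit:
arm_command:
  series:
    - {"xyz":[-0.6,0,0],"twist":0}
    - {"xyz":[-1,0,0],"twist":0}
    - {"xyz":[-1,0,0],"twist":0}
    - {"xyz":[-1,0,0],"twist":0}
    - {"xyz":[-0.8,-0.5,0],"twist":0}
    - {"xyz":[0,-1,0],"twist":0}
    - {"xyz":[0,-1,0],"twist":0}
    - {"xyz":[0,-1,0],"twist":0}

```text
time_s: 26.13
position: [0.4244, 0.0742, 0.115]
orientation: [-0.001, 0.707, 0.001, 0.707]
contact_force: [0.6, -0.1, -0.9]
grip_width: 0.0455
```

Emit:
arm_command:
  series:
    - {"xyz":[0,-1,0],"twist":0}
    - {"xyz":[0,-1,0],"twist":0}
    - {"xyz":[0,-1,0],"twist":0}
    - {"xyz":[0,-1,0],"twist":0}
    - {"xyz":[0,-1,0],"twist":0}
    - {"xyz":[0,-1,0],"twist":0}
    - {"xyz":[0,-1,0],"twist":0}
    - {"xyz":[0,-1,0],"twist":0}

```text
time_s: 26.8
position: [0.4243, -0.1262, 0.1145]
orientation: [-0.0, 0.707, 0.0, 0.707]
contact_force: [1.1, -0.6, -0.6]
grip_width: 0.0457
```

Emit:
arm_command:
  series:
    - {"xyz":[0,-1,0],"twist":0}
    - {"xyz":[0,-1,0],"twist":0}
    - {"xyz":[0,-1,0],"twist":0}
    - {"xyz":[0,-1,0],"twist":0}
    - {"xyz":[0,-1,0.5],"twist":0}
    - {"xyz":[0,-1,0.6],"twist":0}
    - {"xyz":[0,-1,0.7],"twist":0}
    - {"xyz":[0,-1,0.7],"twist":0}

```text
time_s: 27.47
position: [0.4877, -0.3263, 0.1142]
orientation: [-0.0, 0.707, 0.0, 0.707]
contact_force: [-0.0, -0.3, 0.0]
grip_width: 0.0459
```

Emit:
arm_command:
  series:
    - {"xyz":[0,-1,0.7],"twist":0}
    - {"xyz":[0,-0.8,0.7],"twist":0}
    - {"xyz":[0,-0.5,0.5],"twist":0}
    - {"xyz":[0,0,0],"twist":0}
    - {"xyz":[0,0,0],"twist":0}

```text
time_s: 27.88
position: [0.5347, -0.3825, 0.1136]
orientation: [0.0, 0.707, 0.001, 0.707]
contact_force: [0.3, 0.7, -0.9]
grip_width: 0.0457
```

Emit:
arm_command:
  series:
    - {"xyz":[0,-0.42,0.17],"twist":0}
    - {"xyz":[0.9,0,0],"twist":0}
    - {"xyz":[0.9,0,0],"twist":0}
    - {"xyz":[0.8,0,0],"twist":0}
    - {"xyz":[0.6,0,0],"twist":0}
    - {"xyz":[0.2,0,0],"twist":0}
    - {"xyz":[0,0,0],"twist":0}
    - {"xyz":[0,0,0],"twist":0}

```text
time_s: 28.55
position: [0.5391, -0.3926, 0.0304]
orientation: [-0.001, 0.707, 0.0, 0.707]
contact_force: [0.6, 0.7, -0.4]
grip_width: 0.0457
```

```bash
python3 - <<'E'
from h import *
c=shot('side','s10.png');b=c['pixels'][210:340,310:460]
cv2.imwrite('pics/s10c.png',cv2.resize(b,None,fx=4,fy=4,interpolation=2))
E
```

```text
(no output)
```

View pics/s10c.png

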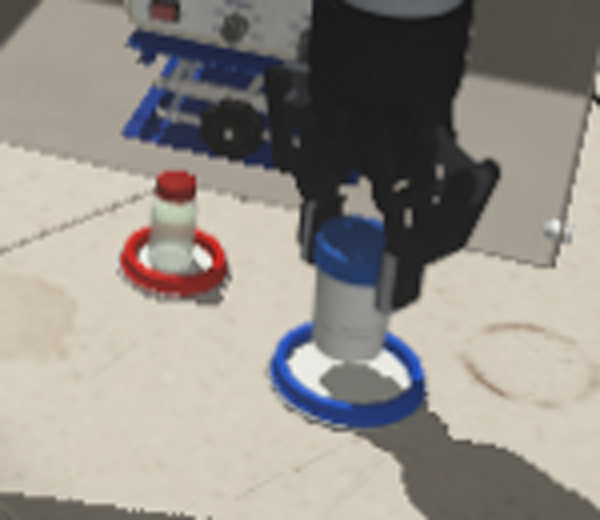

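The pot hangs level and centred over the large blue ring (ring centre at crop (348,372), pot bottom at (350,352)). The red vial stands well. Lowering 21 mm.

Emit:
arm_command:
  series:
    - {"xyz":[0.3,0,0],"twist":0}
    - {"xyz":[0.3,0,0],"twist":0}
    - {"xyz":[0.2,0,0],"twist":0}
    - {"xyz":[0.05,0,0],"twist":0}
    - {"xyz":[0,0,0],"twist":0}
    - {"xyz":[0,0,0],"twist":0}

```text
time_s: 29.1
position: [0.5394, -0.393, 0.0087]
orientation: [-0.001, 0.707, 0.0, 0.707]
contact_force: [-1.0, 0.8, 5.9]
grip_width: 0.0455
```

Floor contact (6 N). Releasing and rising clear.

Emit:
arm_command:
  series:
    - {"xyz":[0,0,0],"twist":0}
    - {"xyz":[0,0,0],"twist":0}
    - {"xyz":[0,0,0],"twist":0}
    - {"xyz":[0,0,0],"twist":0}
    - {"xyz":[0,0,0],"twist":0}
    - {"xyz":[-0.4,0,0],"twist":0}
    - {"xyz":[-0.9,0,0],"twist":0}
    - {"xyz":[-0.9,0,0],"twist":0}
  grip: 1

```text
time_s: 29.77
position: [0.5385, -0.3922, 0.0635]
orientation: [0.0, 0.708, 0.001, 0.707]
contact_force: [0.6, -0.2, -0.5]
grip_width: 0.0853
```

Emit:
arm_command:
  series:
    - {"xyz":[-1,0,0],"twist":0}
    - {"xyz":[-1,0,0],"twist":0}
    - {"xyz":[0,0,-1],"twist":0}
    - {"xyz":[0,0,-1],"twist":0}
    - {"xyz":[0,0,-1],"twist":0}
    - {"xyz":[0,0.8,-1],"twist":0}
    - {"xyz":[0,0.8,0],"twist":0}
    - {"xyz":[0,0,0],"twist":0}

```text
time_s: 30.43
position: [0.4382, -0.3506, 0.1142]
orientation: [-0.0, 0.707, 0.001, 0.707]
contact_force: [-0.2, 0.1, 0.7]
grip_width: 0.0854
```

```bash
python3 - <<'E'
from h import *
c=shot('side','fs.png');s=c['pixels'][150:330,170:450]
cv2.imwrite('pics/fsc.png',cv2.resize(s,None,fx=2.8,fy=2.8,interpolation=2))
t=shot('top','ft.png')['pixels'];z=lambda x:cv2.resize(t[170:250,x:x+170],None,fx=4,fy=3.6,interpolation=2)
cv2.imwrite('pics/ftc.png',np.vstack([cv2.resize(t[170:245,x:x+180],None,fx=4,fy=4,interpolation=2) for x in(110,280)]))
print(env.observe()['position'],env.observe()['contact_force'],env.observe()['grip_width'])
E
```

```text
[ 0.43938128 -0.35307757  0.11430853] [ 0.61823619 -0.85201212 -0.48068373] 0.08513869070085452
```

View pics/fsc.png

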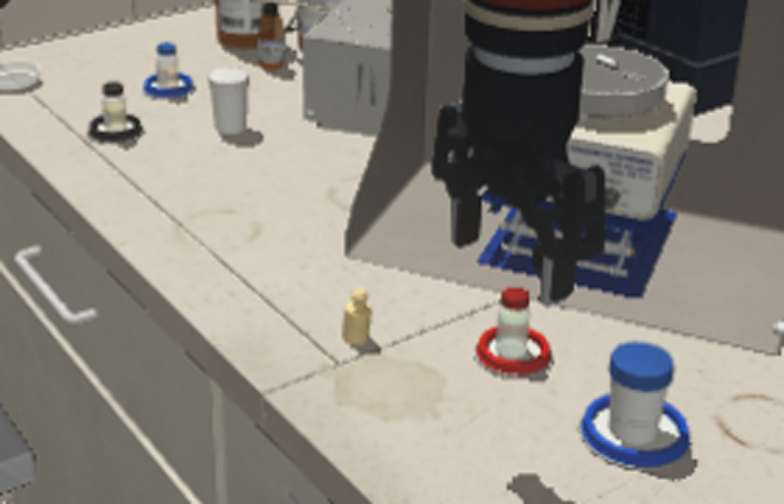

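View pics/ftc.png

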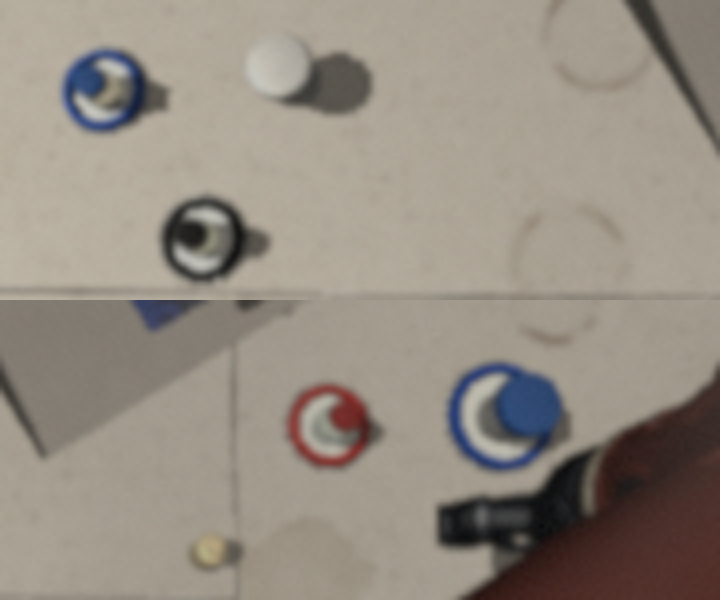

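Both views show all four items upright inside the right rings. The white pot (crop (278,66)) and the weight (crop (210,550)) are at the same pixels as at the start. Handing in.

```bash
python3 -c "
from workcell import env
print(env.finish_job())"
```

```text
the job is handed in; nothing more can be done
None
```

The red, black and blue vials and the blue-lidded pot now stand in their own holders, placed in that order. I handed the job in at about 31 s of the 128 s allowed.

**Final checks:** In the last side and top pictures all four stand upright inside the right rings. The white-lidded pot and the brass weight show at the same pixels as at the start. The gripper is open (85 mm), clear of everything, and feels no contact. As each item touched down, I read about 6–8 N of floor contact, well under the force limits.

**What disagreed:**
- **Tool height:** the fingertips were about 33–35 mm higher than the reported TCP. My first grip closed on the red vial's cap instead of its body, so I opened, went lower and regripped. I allowed for this offset from then on.
- **Holder positions:** the side view put some holders up to 8 mm from the top-view estimate. I used roughly the top-view values, and the placements came out well centred.
- **Refused moves:** two early moves were refused because rows lacked the twist value. I resent them, and nothing had moved in between.

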